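Discard the tagged hardener bottle, then open the good one's safety cap and hold it

TASK

Two hardener bottles stand in the wooden block. First take out the one marked as a reject by the card tag on its neck and stand it upright in the grey reject bin; then open the other bottle, which stays standing in its pocket: press its safety cap down, keep it pressed while turning it anticlockwise until it is free, and lift it straight up. Finish while still holding the cap a few centimetres clear above the open bottle, and keep both bottles upright and the resin bottle, mixing cup and tape measure undisturbed.

Things in the scene. Friction and masses are not known exactly. Their poses are not given: they have to be found in the camera images.
- bottle_block: Fixed plywood block, 100 (x) x 240 (y) x 50 mm, with two square pockets side by side along its y, centred 62.5 mm either side of its middle; each pocket is 62 x 62 mm, its floor 10 mm above the table. Which bottle is in which pocket varies. Origin: centre of the underside.
- reject_bin: Fixed grey plastic open box, 150 x 150 x 65 mm outside, walls and floor 5 mm (inside 140 x 140 mm). Origin: centre of the underside, axes along its sides.
- tagged_bottle: The reject: loose square white bottle, 58 x 58 mm, black cap 46 mm across with its top 148 mm above the base and a 30 mm skirt. 105 to 195 g; its cap stays on and can carry it. A card tag 30 x 46 mm, tied round the neck below the cap, sticks out slantwise over the shoulder towards the bottle's -x, to 55 mm from the axis, 86 to 114 mm above the base. Origin: centre of the base, z up.
- good_bottle: The bottle to open: same square white bottle, no tag, 58 x 58 mm in its 62 mm pocket, so that it cannot turn there more than a few degrees. Loose. Shoulder below 108 mm, neck 30 mm across from there to the mouth 136 mm above the base. Origin: centre of the base, z up.
- mouth (a point): Centre of the good bottle's mouth, 136 mm above its base.
- safety_cap: Loose black round push-and-turn cap on the good bottle, 46 mm across, 30 mm high, ribbed. Origin: centre of its lower edge, 118 mm above the bottle's base when locked. A spring in it pushes it up with 5 N; push it down 3.5 mm or more (10 N; it bottoms at 6 mm, 14 N) and hold it down while turning, or its three inner tabs stay locked in notches on the neck.
- resin_bottle: Bystander: loose round white bottle with a black pointed spout, 58 mm across, 160 mm tall, at the right end of the work. Origin: centre of the base.
- mix_cup: Bystander: loose white mixing cup, 72 mm across, 75 mm tall, at the right end. Origin: centre of the base.
- tape_measure: Bystander: loose yellow tape measure standing on its edge, 37 x 77 x 62 mm, at the left end. Origin: centre of the underside.
- cap_top (a point): Centre of the safety cap's flat top, 148 mm above the bottle's base when locked. Seen from above the pressed cap turns anticlockwise: past the lock after about 28 degrees, free to lift straight off between 40 and 82 degrees (aim at 63), a stop ends the turn at about 88. Clockwise it does not turn.
Not all that is in view belongs to the job. What is shaped like the safety_cap but blue or green is not meant.

How it is judged:
By the outcome, as a careful person would: the job done as asked, in the order asked, and still so for the second after the job is handed in, while the arm keeps its last pose, push and grip.
It also fails if it takes over 58 s, if anything falls off the work surface, if the arm or the gripper's body presses on something with over 40 N, if the wrist force passes 120 N, or if a joint passes its speed limit or range.

ROBOT

A 6-joint arm with a two-finger parallel gripper is mounted at the origin on the work surface; the furniture and walls round the work are solid. World frame = base frame: x ahead of the robot, y to its left, z up, the work surface at z = 0. Lengths are in m, angles in rad, forces in N, time in s.
With the tool pointing down it reaches from about 0.25 to 0.775 m from the base axis. Payload 4 kg.
Tool frame: the origin (TCP) lies at the very end of the fingers, on their centre line; the grasp point (between the pads) lies 19 mm behind it (robot.pinch_z is the distance from the TCP to the grasp point, in m); z points along the fingers, y is the line along which they close (so a half turn about z gives the same grasp; the last joint's range is limited). The gripper opens to 94 mm and grips with 3 to 60 N. Pads are 16 mm wide; open, the fingers measure 119 mm over their backs; the gripper's body (75 mm by 177 mm) begins 78 mm behind the grasp point.
Start: joints at [1.115, 0.087, 1.371, -0, 1.684, -0.103], TCP at [0.19, 0.516, 0.206] pointing down, gripper open.
Joint ranges: [-3.1, 3.1], [-0.76, 2.03], [0.27, 2.55], [-1.08, 4.22], [0.17, 2.65], [-2.57, 2.57]. Speed limits (rad/s): [2.79, 2.79, 3.14, 3.14, 3.14, 3.14].

INTERFACE

Orientations are given as [roll, pitch, yaw] about the fixed x, y, z axes, in that order (R = Rz(yaw) Ry(pitch) Rx(roll)).
In Python, from bench import robot gives the robot as it stands.
- The arm moves only by the tool arm_command, never from a script. Its argument "targets" is one flat list of numbers, 7 for each row, row after row: the turn, a rotation vector about the tool's x, y, z in degrees, then the shift along the tool's x, y, z in mm, then the closure, from -1 (fully open) to 1 (shut). In form: [ax, ay, az, x, y, z, hand, ax, ay, az, x, y, z, hand, ...]. A call has 1 to 20 rows; each row is the pose to reach, as a shift and turn from the pose commanded when the call began, along the tool's axes at that moment; what a row does not reach only later rows make up. A row lasts 1/10 s, in which the tool goes at most 50 mm and 8.59 degrees, less where a joint would pass 70% of its speed; a pose out of reach is approached as far as the arm can. A call with a gripper value outside its range is refused whole. The fingers move at their own pace and stop on an object; the grip force is fixed at half the most. Time passes only in rows, so rows that repeat a pose let the fingers close. It gives the time, the measured TCP pose, the force, the opening and the grip force at its end, in the units of the state.
- robot.get_obs(): the state, without advancing time (a new reading comes with each control period).
- robot.snapshot(name): name is "side" or "top"; returns a dict with "color" (420x560x3 uint8, red, green, blue), "range_z" (420x560 float32, m along the optical axis (not along the pixel's ray), 0 where there is no reading), "fx", "fy", "cx", "cy" (pixels), "T" (4x4, takes a point from camera to world coordinates). Camera axes: x right, y down, z forward; pixel columns grow to the right and rows downward; lengths in m; the calibration is good to about 2 mm. A picture is of the moment at which its call begins.
- robot.close_job(): hands the job in; it is judged then, once.
The state is a dict: "time": time; "joint_positions": joint angles; "qvel": joint speeds; "joint_torque": joint torques, N m; "tool_pos": TCP position; "ee_rot": TCP orientation; "wrist_force": force on the tool from outside, world axes, zero at the start; "wrist_torque": the same for the moment, N m; "width": finger opening in m; "finger_force": force on a finger pad.
Only numpy, scipy, OpenCV 4.12 (cv2) and the standard library are available. Lean on these libraries where they do the work, as an engineer would, in place of code of your own. Each camera call takes 0.05 s, during which the arm holds its last target. There are 200 camera calls.

## Working session

There is one attempt and no reset: what is moved stays moved. The work goes in short steps, Python scripts to look and compute and a tool call to move; the robot and the scene stay as the last step left them, time stands still between calls to the robot, and variables do not carry over. Pictures are saved under pics/ and viewed, at most 10 in all, crops included, and the job is handed in when it is done.

Besides the shell and the picture viewer there is one more tool, called as name(argument=value, ...), one argument or row to a line, values as JSON. arm_command: Moves the arm, as the interface text tells. Its arguments: {"type":"object","properties":{"targets":{"type":"array"}},"required":["targets"]}

```bash
mkdir -p pics; ls
cat > h.py <<'E'
import numpy as np, cv2
from bench import robot
def snap(n,f=None):
    s=robot.snapshot(n)
    if f: cv2.imwrite('pics/'+f,s['color'][:,:,::-1])
    return s
def pts(s):
    v,u=np.mgrid[0:420,0:560]; z=s['range_z']
    P=np.stack([(u-s['cx'])/s['fx']*z,(v-s['cy'])/s['fy']*z,z],-1)
    W=P@s['T'][:3,:3].T+s['T'][:3,3]; W[z==0]=np.nan
    return W
def ray(s,u,v,h):
    d=s['T'][:3,:3]@np.array([(u-s['cx'])/s['fx'],(v-s['cy'])/s['fy'],1]);o=s['T'][:3,3]
    return o+d*(h-o[2])/d[2]
E
python3 - <<'E'
from h import *
for n in('top','side'):
    s=snap(n,n+'1.png'); np.savez(n+'1.npz',**s); print(n,s['T'].round(3).tolist(),s['fx'],s['cx'],s['cy'])
print(robot.get_obs())
a=cv2.imread('pics/top1.png')
E
```

```text
pics
top [[0.001, -0.987, 0.162, 0.249], [-1.0, -0.002, -0.008, -0.009], [0.008, -0.162, -0.987, 1.524], [0.0, 0.0, 0.0, 1.0]] 526.8940780709278 288.3597329224751 207.28228279507312
side [[0.874, -0.237, 0.423, -0.236], [-0.485, -0.456, 0.746, -1.225], [0.016, -0.858, -0.514, 0.949], [0.0, 0.0, 0.0, 1.0]] 460.5647098544199 273.9005899618987 210.33119369552796
{'time': 0.1, 'joint_positions': array([ 1.11491851e+00,  8.78850860e-02,  1.37206650e+00, -8.26382706e-06,
        1.68360288e+00, -1.03119064e-01]), 'qvel': array([-0.00023691, -0.00043427, -0.00359873, -0.00105798,  0.00020753,
       -0.00063033]), 'joint_torque': array([ 2.78518441e-03, -3.41250765e+01, -3.03302801e+01,  7.19676423e-02,
        3.03796912e-02, -8.49148660e-05]), 'tool_pos': array([0.1898211 , 0.51568969, 0.20443762]), 'ee_rot': array([-3.13964042e+00, -1.93772052e-04,  2.78883279e+00]), 'wrist_force': array([-0.69507988, -0.4110078 , -0.0250512 ]), 'wrist_torque': array([ 0.03980466, -0.02861308,  0.00391604]), 'finger_force': 0.0, 'width': 0.0940658855002031}
```

View pics/top1.png

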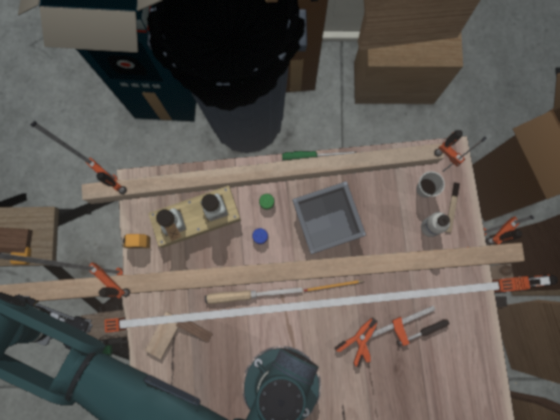

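View pics/side1.png

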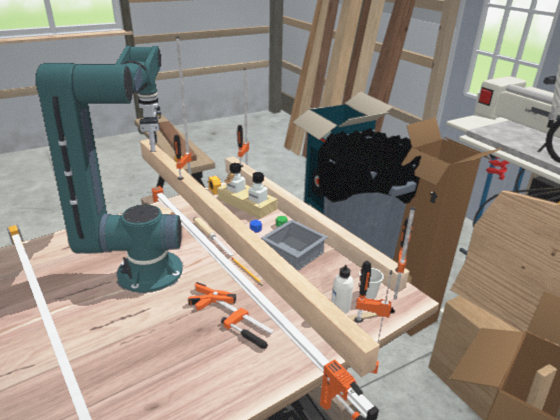

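Top view: the bottles are at about (168,218) and (212,205) in the block, with the bin at (328,217). The blue (260,236) and green (267,202) caps are decoys. The tape is at (135,240), the resin and cup at (437,223) and (430,183), and clamped beams run in front and behind. Candidates for the reject are the bottle at side view (235,170) and the one at side view (258,185), so I'll crop close.

Run:
```python
from h import *
a=cv2.imread('pics/top1.png')[180:260,140:250]; b=cv2.imread('pics/side1.png')[150:225,205:285]
r=lambda i,f:cv2.resize(i,None,fx=f,fy=f,interpolation=cv2.INTER_CUBIC)
a=r(a,4);b=r(b,4); H=max(a.shape[0],b.shape[0])
p=lambda i:cv2.copyMakeBorder(i,0,H-i.shape[0],0,0,0)
cv2.imwrite('pics/crop1.png',cv2.hconcat([p(a),p(b)]))
for n in('top','side'):
    s=dict(np.load(n+'1.npz'));W=pts(s);c=cv2.cvtColor(s['color'],cv2.COLOR_RGB2HSV)
    x,y,z=np.moveaxis(W,-1,0)
    roi=(x>.3)&(x<.75)&(y>-.5)&(y<.55)
    for nm,m in dict(cap=roi&(c[...,2]<90)&(z>.135)&(z<.18)&(y>.1), capall=roi&(z>.14)&(z<.18)&(y>.1),blocktop=roi&(abs(z-.05)<.006)&(c[...,1]>60),grey=roi&(abs(z-.065)<.004)&(c[...,1]<60)).items():
        k,l,st,ce=cv2.connectedComponentsWithStats(m.astype(np.uint8))
        for i in range(1,k):
            if st[i,4]>25:
                q=W[l==i]; rect=cv2.minAreaRect((q[:,:2]*1000).astype(np.float32))
                print(n,nm,st[i].tolist(),np.round(np.nanmedian(q,0),3),q.min(0).round(3),q.max(0).round(3),np.round(rect[0],0),np.round(rect[1],0),round(rect[2],1))
```

```text
top cap [201, 194, 19, 18, 243] [0.487 0.187 0.155] [0.466 0.165 0.137] [0.51  0.21  0.166] [488. 188.] [44. 43.] 72.6
top cap [156, 209, 19, 18, 246] [0.445 0.304 0.155] [0.424 0.283 0.137] [0.47  0.328 0.164] [447. 305.] [47. 41.] 43.9
top capall [85, 158, 15, 12, 80] [0.593 0.508 0.146] [0.58  0.489 0.14 ] [0.609 0.525 0.179] [593. 507.] [33. 19.] 47.0
top capall [111, 180, 9, 9, 33] [0.532 0.438 0.153] [0.526 0.433 0.14 ] [0.546 0.448 0.179] [535. 440.] [13. 19.] 72.5
top capall [201, 194, 18, 18, 245] [0.488 0.187 0.155] [0.466 0.166 0.14 ] [0.51  0.212 0.166] [488. 188.] [45. 43.] 44.4
top capall [156, 209, 19, 18, 256] [0.446 0.305 0.155] [0.424 0.283 0.141] [0.47  0.329 0.164] [447. 305.] [46. 44.] 46.6
top capall [89, 263, 16, 11, 105] [0.31  0.476 0.161] [0.302 0.455 0.14 ] [0.328 0.493 0.177] [309. 477.] [42. 19.] 46.5
top blocktop [149, 185, 91, 61, 1409] [0.464 0.243 0.048] [0.384 0.118 0.044] [0.557 0.372 0.056] [469. 248.] [104. 240.] 19.5
top blocktop [139, 234, 8, 13, 60] [0.397 0.387 0.05 ] [0.381 0.379 0.044] [0.415 0.396 0.056] [397. 387.] [17. 34.] 80.2
top grey 
[... 1546 characters left out ...]
84 0.061] [0.584 0.174 0.069] [571. 129.] [25. 91.] 2.6
side grey [248, 195, 19, 6, 39] [0.477 0.169 0.066] [0.454 0.154 0.061] [0.521 0.209 0.069] [481. 176.] [37. 71.] 60.9
side grey [297, 208, 62, 44, 133] [ 0.597 -0.137  0.065] [ 0.574 -0.294  0.061] [0.616 0.03  0.069] [ 597. -132.] [ 14. 326.] 7.5
side grey [260, 220, 67, 39, 366] [ 0.45  -0.138  0.067] [ 0.364 -0.234  0.061] [ 0.564 -0.032  0.069] [ 464. -130.] [169. 168.] 18.3
side grey [360, 251, 23, 16, 51] [ 0.621 -0.343  0.065] [ 0.613 -0.387  0.061] [ 0.639 -0.3    0.069] [ 621. -344.] [16. 87.] 14.0
side grey [332, 290, 20, 10, 45] [ 0.427 -0.454  0.066] [ 0.415 -0.462  0.062] [ 0.462 -0.417  0.069] [ 433. -445.] [26. 55.] 47.8
```

View pics/crop1.png

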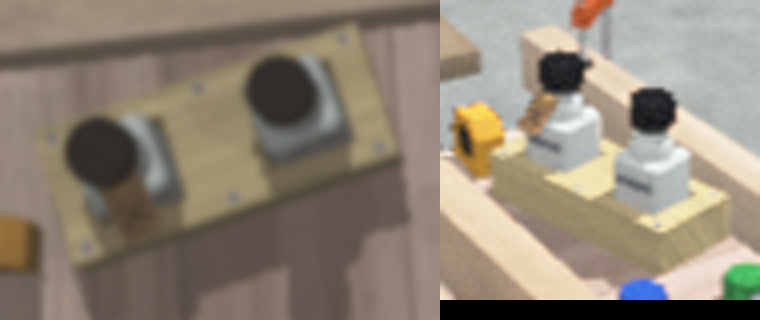

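The tag hangs off the left bottle (top (168,220), cap at about (0.446,0.305), top z≈0.158 as expected). Its tag points to −x, towards the robot. The right bottle, with its cap at (0.488,0.188), is the good one; spacing is 125 mm, which fits. Next I'll check the tall obstacles.

Run:
```python
from h import *
for n in('top','side'):
    s=dict(np.load(n+'1.npz'));W=pts(s);x,y,z=np.moveaxis(W,-1,0)
    m=(x>.24)&(x<.72)&(y>-.56)&(y<.6)&(z>.13)
    k,l,st,ce=cv2.connectedComponentsWithStats(m.astype(np.uint8))
    for i in range(1,k):
        if st[i,4]>8: q=W[l==i]; print(n,st[i].tolist(),q.min(0).round(2),q.max(0).round(2))
    for nm,lo,hi in(('tag',.28,.34),('good',.16,.22)):
        m=(abs(z-.158)<.004)&(x>.4)&(x<.54)&(y>lo)&(y<hi); q=W[m]; r=cv2.minEnclosingCircle((q[:,:2]*1000).astype(np.float32)); print(n,nm,len(q),q.mean(0).round(4),r)
```

```text
top [30, 121, 91, 71, 699] [0.52 0.43 0.13] [0.61 0.53 0.47]
top [439, 130, 48, 35, 477] [ 0.6  -0.5   0.13] [ 0.66 -0.43  0.33]
top [201, 194, 19, 18, 260] [0.47 0.16 0.13] [0.51 0.21 0.17]
top [156, 209, 19, 19, 272] [0.42 0.28 0.13] [0.47 0.33 0.16]
top [438, 214, 12, 12, 114] [ 0.43 -0.45  0.13] [ 0.46 -0.42  0.16]
top [500, 231, 14, 9, 53] [ 0.38 -0.56  0.19] [ 0.4  -0.56  0.27]
top [492, 236, 4, 5, 12] [ 0.39 -0.56  0.15] [ 0.4  -0.55  0.16]
top [0, 253, 126, 45, 1017] [0.24 0.4  0.13] [0.33 0.49 0.61]
top [0, 292, 31, 8, 120] [0.24 0.48 0.3 ] [0.25 0.59 0.59]
top tag 147 [0.4459 0.3047 0.1568] ((447.1029968261719, 305.06103515625), 22.943784713745117)
top good 152 [0.4884 0.1868 0.157 ] ((488.3046569824219, 187.70315551757812), 22.920902252197266)
side [173, 37, 19, 134, 653] [0.24 0.4  0.13] [0.33 0.5  0.62]
side [157, 46, 4, 21, 27] [0.24 0.48 0.52] [0.26 0.53 0.59]
side [237, 68, 12, 88, 402] [0.52 0.42 0.13] [0.61 0.53 0.47]
side [157, 106, 4, 12, 14] [0.24 0.56 0.31] [0.25 0.6  0.35]
side [229, 162, 12, 12, 114] [0.42 0.28 0.13] [0.47 0.33 0.16]
side [252, 172, 12, 12, 124] [0.47 0.16 0.13] [0.51 0.21 0.16]
side [397, 207, 18, 62, 445] [ 0.6  -0.5   0.13] [ 0.66 -0.43  0.33]
side [339, 265, 11, 13, 102] [ 0.43 -0.45  0.13] [ 0.46 -0.42  0.16]
side tag 47 [0.4472 0.304  0.158 ] ((449.0681457519531, 307.24615478515625), 25.822925567626953)
side good 51 [0.4891 0.188  0.158 ] ((489.7381896972656, 188.63510131835938), 23.259857177734375)
```

Run:
```python
from h import *
s=dict(np.load('side1.npz'));W=pts(s);x,y,z=np.moveaxis(W,-1,0)
for lo in np.arange(.1,.65,.05):
  for nm,m in(('A',(x>.2)&(x<.36)&(y>.34)&(y<.6)),('B',(x>.45)&(x<.65)&(y>.36)&(y<.6))):
    q=W[m&(z>=lo)&(z<lo+.05)]
    if len(q): print(round(lo,2),nm,len(q),q.min(0)[:2].round(2),q.max(0)[:2].round(2))
```

```text
0.1 A 82 [0.24 0.4 ] [0.33 0.49]
0.1 B 107 [0.52 0.43] [0.61 0.53]
0.15 A 152 [0.24 0.4 ] [0.33 0.5 ]
0.15 B 79 [0.52 0.43] [0.6  0.52]
0.2 A 137 [0.2 0.4] [0.32 0.57]
0.2 B 98 [0.52 0.42] [0.6  0.52]
0.25 A 92 [0.2 0.4] [0.32 0.56]
0.25 B 51 [0.53 0.43] [0.6  0.53]
0.3 A 101 [0.2  0.46] [0.32 0.6 ]
0.3 B 34 [0.59 0.5 ] [0.61 0.52]
0.35 A 62 [0.2  0.47] [0.32 0.52]
0.35 B 24 [0.59 0.5 ] [0.6  0.53]
0.4 A 94 [0.2  0.47] [0.32 0.51]
0.4 B 28 [0.59 0.5 ] [0.6  0.52]
0.45 A 59 [0.2  0.47] [0.32 0.51]
0.45 B 20 [0.59 0.5 ] [0.6  0.53]
0.5 A 109 [0.2  0.42] [0.32 0.5 ]
0.55 A 193 [0.2  0.42] [0.32 0.53]
0.6 A 22 [0.31 0.48] [0.32 0.49]
```

arm_command(
  targets=[0, 0, 0, 0, -30, -100, -1, 0, 0, 0, 0, -100, -146, -1, 0, 0, 0, 0, -146, -146, -1, 0, 0, 0, 0, -190, -146, -1, 0, 0, 0, 0, -230, -146, -1, 0, 0, 0, -47, -244, -146, -1, 0, 0, 0, -94, -258, -146, -1, 0, 0, -8, -142, -273, -146, -1, 0, 0, -16, -191, -288, -146, -1, 0, 0, -24, -225, -238, -136, -1, 0, 0, -32, -255, -200, -116, -1, 0, 0, -40, -285, -155, -90, -1, 0, 0, -40, -314, -109, -60, -1, 0, 0, -40, -314, -109, -46, -1, 0, 0, -40, -314, -109, -46, -1],
)

```text
time: 1.6
tool_pos: [0.4477, 0.3057, 0.245]
ee_rot: [-3.14, -0.009, -2.797]
wrist_force: [-0.1, -0.1, -0.1]
width: 0.0941
finger_force: 0.0
```

arm_command(
  targets=[0, 0, 0, 0, 0, 40, -1, 0, 0, 0, 0, 0, 80, -1, 0, 0, 0, 0, 0, 105, -1, 0, 0, 0, 0, 0, 117, -1, 0, 0, 0, 0, 0, 117, -1, 0, 0, 0, 0, 0, 117, 1, 0, 0, 0, 0, 0, 117, 1, 0, 0, 0, 0, 0, 117, 1, 0, 0, 0, 0, 0, 117, 1, 0, 0, 0, 0, 0, 117, 1, 0, 0, 0, 0, 0, 117, 1, 0, 0, 0, 0, 0, 117, 1],
)

```text
time: 2.8
tool_pos: [0.4471, 0.3056, 0.1346]
ee_rot: [3.141, 0.0, -2.796]
wrist_force: [0.6, 0.1, -0.2]
width: 0.0458
finger_force: 30.0
```

arm_command(
  targets=[0, 0, 0, 0, 0, -10, 1, 0, 0, 0, 0, 0, -30, 1, 0, 0, 0, 0, 0, -55, 1, 0, 0, 0, 0, 0, -85, 1, 0, 0, 0, 0, 0, -120, 1, 0, 0, 0, 0, 0, -155, 1, 0, 0, 0, 0, 0, -180, 1, 0, 0, 0, 0, 0, -195, 1, 0, 0, 0, 0, 0, -200, 1, 0, 0, 0, 0, 0, -200, 1],
)

```text
time: 3.8
tool_pos: [0.4472, 0.3053, 0.3352]
ee_rot: [3.142, 0.001, -2.796]
wrist_force: [-0.7, -0.8, -1.3]
width: 0.0456
finger_force: 30.0
```

Run:
```python
from h import *
s=snap('side','side2.png')
cv2.imwrite('pics/crop2.png',cv2.resize(s['color'][60:260,180:380,::-1],None,fx=3,fy=3))
o=robot.get_obs();print(o['tool_pos'],o['ee_rot'],o['wrist_force'],o['width'],o['joint_positions'])
```

```text
[0.44693741 0.30523476 0.3339936 ] [-3.14139792e+00 -7.91102238e-04 -2.79626501e+00] [-0.4183906  -0.19684212 -1.18200623] 0.045791388314818895 [ 4.94468538e-01  7.96861885e-02  1.12587886e+00 -8.03495302e-05
  1.93683886e+00 -1.42168424e+00]
```

View pics/crop2.png

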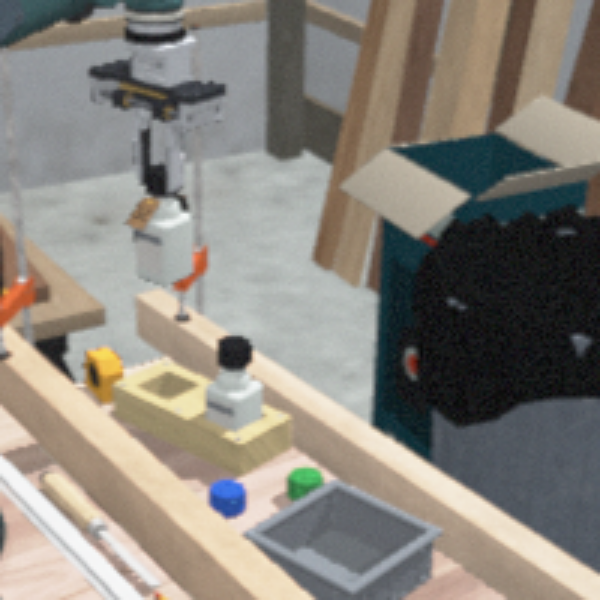

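The bottle hangs upright in the grip at crop (165,235), and the empty pocket is visible at (170,383). Moving to the bin.

arm_command(
  targets=[0, 0, 0, 4, -12, 0, 1, 0, 0, 0, 12, -37, 0, 1, 0, 0, 4, 23, -72, 0, 1, 0, 0, 8, 36, -112, 0, 1, 0, 0, 12, 49, -152, 0, 1, 0, 0, 16, 62, -194, 0, 1, 0, 0, 20, 75, -236, 0, 1, 0, 0, 24, 88, -276, 0, 1, 0, 0, 28, 101, -316, 0, 1, 0, 0, 32, 113, -353, 0, 1, 0, 0, 36, 122, -384, 0, 1, 0, 0, 40, 129, -405, 0, 1, 0, 0, 40, 133, -416, 0, 1, 0, 0, 40, 133, -416, 0, 1, 0, 0, 40, 133, -416, 0, 1],
)

```text
time: 5.35
tool_pos: [0.4624, -0.1306, 0.334]
ee_rot: [3.141, -0.001, 2.79]
wrist_force: [-0.6, 0.5, -0.9]
width: 0.0454
finger_force: 30.0
```

Run:
```python
from h import *
o=robot.get_obs();print(o['tool_pos'],o['ee_rot'],o['wrist_force'],o['width'],o['joint_positions'])
for n in('side',):
    s=snap(n,'side3.png');W=pts(s);x,y,z=np.moveaxis(W,-1,0)
    m=(x>.35)&(x<.6)&(y>-.25)&(y<0)&(z>.07)&(z<.33);q=W[m]
    print(len(q),q.min(0),np.percentile(q[:,2],[0,1,5,50]))
```

```text
[ 0.46235985 -0.1305648   0.33404931] [ 3.14088536e+00 -1.14839709e-03  2.78996654e+00] [-0.62422583  0.51357206 -0.86818844] 0.045444754170831214 [-3.93787966e-01 -5.66626234e-02  1.26351769e+00  7.04716627e-04
  1.93591469e+00 -1.61270653e+00]
915 [ 0.35048866 -0.2495512   0.07002326] [0.07002326 0.07015608 0.07070602 0.26124903]
```

arm_command(
  targets=[0, 0, 0, 0, 0, 15, 1, 0, 0, 0, 0, 0, 45, 1, 0, 0, 0, 0, 0, 85, 1, 0, 0, 0, 0, 0, 125, 1, 0, 0, 0, 0, 0, 160, 1, 0, 0, 0, 0, 0, 185, 1, 0, 0, 0, 0, 0, 196, 1, 0, 0, 0, 0, 0, 200, 1, 0, 0, 0, 0, 0, 202, 1, 0, 0, 0, 0, 0, 202, 1, 0, 0, 0, 0, 0, 202, 1],
)

```text
time: 6.5
tool_pos: [0.4637, -0.1314, 0.1341]
ee_rot: [-3.142, 0.003, 2.789]
wrist_force: [0.5, 0.4, -1.7]
width: 0.0453
finger_force: 30.0
```

arm_command(
  targets=[0, 0, 0, 0, 0, 2, 1, 0, 0, 0, 0, 0, 3, 1, 0, 0, 0, 0, 0, 4, 1, 0, 0, 0, 0, 0, 4, 1],
)

```text
time: 6.9
tool_pos: [0.4632, -0.1313, 0.1296]
ee_rot: [3.142, 0.002, 2.789]
wrist_force: [-0.9, 0.7, 3.5]
width: 0.0452
finger_force: 30.0
```

arm_command(
  targets=[0, 0, 0, 0, 0, 0, -1, 0, 0, 0, 0, 0, 0, -1, 0, 0, 0, 0, 0, 0, -1, 0, 0, 0, 0, 0, 0, -1, 0, 0, 0, 0, 0, 0, -1, 0, 0, 0, 0, 0, 0, -1, 0, 0, 0, 0, 0, -15, -1, 0, 0, 0, 0, 0, -50, -1, 0, 0, 0, 0, 0, -90, -1, 0, 0, 0, 0, 0, -120, -1, 0, 0, 0, 0, 0, -120, -1],
)

```text
time: 8.0
tool_pos: [0.4649, -0.132, 0.2541]
ee_rot: [-3.141, 0.01, 2.789]
wrist_force: [-0.5, -0.6, -0.3]
width: 0.0943
finger_force: 0.0
```

Run:
```python
from h import *
o=robot.get_obs();print(o['tool_pos'],o['ee_rot'],o['wrist_force'],o['width'])
s=snap('side','side4.png'); cv2.imwrite('pics/crop4.png',cv2.resize(s['color'][140:300,200:400,::-1],None,fx=3,fy=3))
s=snap('top');W=pts(s);x,y,z=np.moveaxis(W,-1,0)
m=(abs(z-.158)<.004)&(x>.4)&(x<.54)&(y>.16)&(y<.22); q=W[m]; print(len(q),q.mean(0),cv2.minEnclosingCircle((q[:,:2]*1000).astype(np.float32)))
```

```text
[ 0.46486424 -0.13198906  0.25411623] [-3.14123382  0.01042241  2.78881167] [-0.51749927 -0.64307683 -0.28815497] 0.09427820429411177
143 [0.4893935  0.18872684 0.15677496] ((488.58721923828125, 188.2747039794922), 22.272451400756836)
```

View pics/crop4.png

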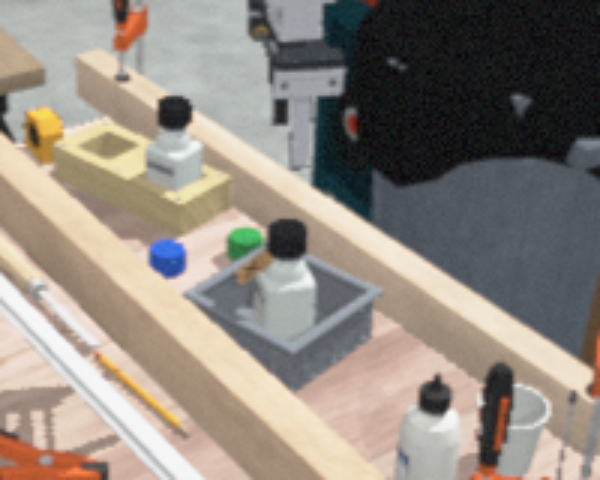

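The reject stands upright in the bin at crop (287,280), and the good bottle is undisturbed at (175,140). On to the good cap.

arm_command(
  targets=[0, 0, 0, 5, 18, 0, -1, 0, 0, 0, 14, 52, 0, -1, 0, 0, 0, 26, 94, 0, -1, 0, 0, 0, 38, 138, 0, -1, 0, 0, 0, 50, 182, 0, -1, 0, 0, 0, 62, 226, 0, -1, 0, 0, 0, 73, 265, 0, -1, 0, 0, 0, 82, 295, 0, -1, 0, 0, 0, 86, 309, 0, -1, 0, 0, 0, 86, 309, 0, -1, 0, 0, 0, 86, 309, 0, -1],
)

```text
time: 9.2
tool_pos: [0.4885, 0.1875, 0.2475]
ee_rot: [-3.14, -0.001, 2.788]
wrist_force: [0.1, 0.8, -0.1]
width: 0.0939
finger_force: 0.0
```

arm_command(
  targets=[0, 0, 0, 0, 0, 30, -1, 0, 0, 0, 0, 0, 70, -1, 0, 0, 0, 0, 0, 100, -1, 0, 0, 0, 0, 0, 115, -1, 0, 0, 0, 0, 0, 117, -1, 0, 0, 0, 0, 0, 117, -1, 0, 0, 0, 0, 0, 117, 1, 0, 0, 0, 0, 0, 117, 1, 0, 0, 0, 0, 0, 117, 1, 0, 0, 0, 0, 0, 117, 1, 0, 0, 0, 0, 0, 117, 1, 0, 0, 0, 0, 0, 117, 1, 0, 0, 0, 0, 0, 117, 1],
)

```text
time: 10.5
tool_pos: [0.4893, 0.1896, 0.132]
ee_rot: [3.139, 0.001, 2.789]
wrist_force: [-0.2, 2.8, 1.3]
width: 0.0456
finger_force: 30.0
```

arm_command(
  targets=[0, 0, 0, 0, 0, 2, 1, 0, 0, 0, 0, 0, 4, 1, 0, 0, 0, 0, 0, 5, 1, 0, 0, 0, 0, 0, 5, 1, 0, 0, 0, 0, 0, 5, 1],
)

```text
time: 11.0
tool_pos: [0.4903, 0.1899, 0.1293]
ee_rot: [3.137, 0.004, 2.789]
wrist_force: [0.4, 2.9, 7.8]
width: 0.0459
finger_force: 30.0
```

arm_command(
  targets=[0, 0, 0, 0, 0, 2, 1, 0, 0, 0, 0, 0, 4, 1, 0, 0, 0, 0, 0, 4, 1, 0, 0, 0, 0, 0, 4, 1],
)

```text
time: 11.4
tool_pos: [0.4909, 0.1903, 0.1268]
ee_rot: [3.135, 0.005, 2.789]
wrist_force: [0.2, 3.8, 12.8]
width: 0.0455
finger_force: 30.0
```

arm_command(
  targets=[0, 0, 0, 0, 0, 1, 1, 0, 0, 0, 0, 0, 1.5, 1, 0, 0, -2, 0, 0, 1.5, 1, 0, 0, -5, 0, 0, 1.5, 1, 0, 0, -9, 0, 0, 1.5, 1, 0, 0, -13, 0, 0, 1.5, 1, 0, 0, -17, 0, 0, 1.5, 1, 0, 0, -20, 0, 0, 1.5, 1, 0, 0, -20, 0, 0, 1.5, 1],
)

```text
time: 12.3
tool_pos: [0.4912, 0.1893, 0.1256]
ee_rot: [3.14, 0.008, 3.139]
wrist_force: [0.4, 0.7, 13.4]
width: 0.0458
finger_force: 30.0
```

Run:
```python
from h import *
o=robot.get_obs();print({k:np.round(o[k],4) for k in('tool_pos','ee_rot','wrist_force','wrist_torque','width','joint_positions')})
```

```text
{'tool_pos': array([0.4912, 0.1893, 0.1256]), 'ee_rot': array([3.1396, 0.0079, 3.1389]), 'wrist_force': array([ 0.3915,  0.6875, 13.3777]), 'wrist_torque': array([0.1767, 0.2511, 0.0142]), 'width': np.float64(0.0458), 'joint_positions': array([ 2.6020e-01,  5.8100e-02,  1.5607e+00, -2.0000e-04,  1.5147e+00,
       -1.3080e+00])}
```

arm_command(
  targets=[0, 0, -3, 0, 0, 0, 1, 0, 0, -7, 0, 0, 0, 1, 0, 0, -11, 0, 0, 0, 1, 0, 0, -15, 0, 0, 0, 1, 0, 0, -19, 0, 0, 0, 1, 0, 0, -23, 0, 0, 0, 1, 0, 0, -27, 0, 0, 0, 1, 0, 0, -31, 0, 0, 0, 1, 0, 0, -35, 0, 0, 0, 1, 0, 0, -39, 0, 0, 0, 1, 0, 0, -43, 0, 0, 0, 1, 0, 0, -46, 0, 0, 0, 1, 0, 0, -46, 0, 0, 0, 1, 0, 0, -46, 0, 0, 0, 1],
)

```text
time: 13.7
tool_pos: [0.4917, 0.1885, 0.1257]
ee_rot: [-3.135, 0.007, -2.343]
wrist_force: [0.1, -1.0, 13.1]
width: 0.0455
finger_force: 30.0
```

Run:
```python
from h import *
o=robot.get_obs();print({k:np.round(o[k],4) for k in('tool_pos','ee_rot','wrist_force','wrist_torque','width','joint_positions')})
s=snap('side');cv2.imwrite('pics/crop5.png',cv2.resize(s['color'][130:230,200:320,::-1],None,fx=5,fy=5))
```

```text
{'tool_pos': array([0.4917, 0.1885, 0.1257]), 'ee_rot': array([-3.1355,  0.0067, -2.3426]), 'wrist_force': array([ 0.1242, -1.0141, 13.0636]), 'wrist_torque': array([-0.1185,  0.027 , -0.0061]), 'width': np.float64(0.0455), 'joint_positions': array([ 2.5960e-01,  5.8200e-02,  1.5605e+00, -1.8000e-03,  1.5140e+00,
       -2.1101e+00])}
```

View pics/crop5.png

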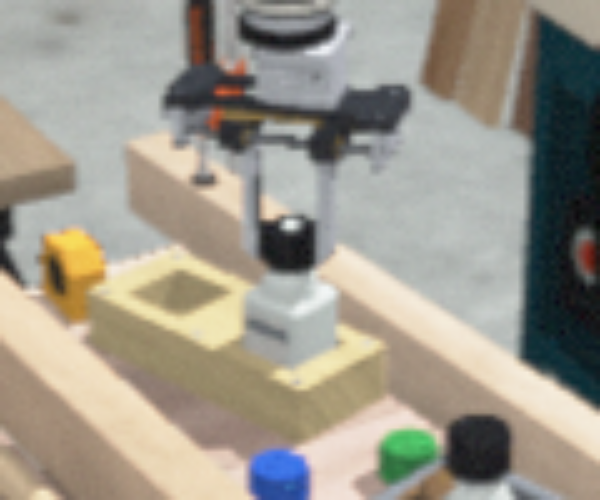

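The cap is turned 66° with the bottle still square in its pocket (crop (290,320)). Lifting slowly.

arm_command(
  targets=[0, 0, 0, 0, 0, -3, 1, 0, 0, 0, 0, 0, -6, 1, 0, 0, 0, 0, 0, -9, 1, 0, 0, 0, 0, 0, -12, 1, 0, 0, 0, 0, 0, -15, 1, 0, 0, 0, 0, 0, -18, 1, 0, 0, 0, 0, 0, -18, 1, 0, 0, 0, 0, 0, -18, 1],
)

```text
time: 14.55
tool_pos: [0.4885, 0.1884, 0.1384]
ee_rot: [3.141, -0.001, -2.342]
wrist_force: [0.8, -0.4, -0.6]
width: 0.0453
finger_force: 30.0
```

Run:
```python
from h import *
o=robot.get_obs();print({k:np.round(o[k],4) for k in('tool_pos','ee_rot','wrist_force','wrist_torque','width')})
s=snap('side');W=pts(s);x,y,z=np.moveaxis(W,-1,0)
# bottle shoulder height: whitish body pixels near bottle
q=W[(abs(x-.485)<.045)&(abs(y-.185)<.05)&(z>.06)&(z<.2)];print(np.histogram(q[:,2],bins=np.arange(.06,.2,.01)))
```

```text
{'tool_pos': array([0.4885, 0.1884, 0.1384]), 'ee_rot': array([ 3.1411e+00, -9.0000e-04, -2.3425e+00]), 'wrist_force': array([ 0.7976, -0.4284, -0.5526]), 'wrist_torque': array([ 0.0065, -0.1653,  0.0494]), 'width': np.float64(0.0453)}
(array([36, 49, 43, 60, 34, 36, 19, 10, 39, 41, 83, 18, 22, 22]), array([0.06, 0.07, 0.08, 0.09, 0.1 , 0.11, 0.12, 0.13, 0.14, 0.15, 0.16,
       0.17, 0.18, 0.19, 0.2 ]))
```

arm_command(
  targets=[0, 0, 0, 0, 0, -4, 1, 0, 0, 0, 0, 0, -9, 1, 0, 0, 0, 0, 0, -16, 1, 0, 0, 0, 0, 0, -24, 1, 0, 0, 0, 0, 0, -32, 1, 0, 0, 0, 0, 0, -40, 1, 0, 0, 0, 0, 0, -46, 1, 0, 0, 0, 0, 0, -48, 1, 0, 0, 0, 0, 0, -48, 1, 0, 0, 0, 0, 0, -48, 1],
)

```text
time: 15.6
tool_pos: [0.4886, 0.1885, 0.1866]
ee_rot: [3.141, -0.001, -2.342]
wrist_force: [-0.0, 0.9, -0.6]
width: 0.0459
finger_force: 30.0
```

Run:
```python
from h import *
o=robot.get_obs();print({k:np.round(o[k],4) for k in('tool_pos','ee_rot','wrist_force','wrist_torque','width')})
s=snap('side','side6.png');cv2.imwrite('pics/crop6.png',cv2.resize(s['color'][110:330,200:420,::-1],None,fx=2.7,fy=2.7,interpolation=cv2.INTER_CUBIC))
```

```text
{'tool_pos': array([0.4886, 0.1885, 0.1866]), 'ee_rot': array([ 3.1412e+00, -6.0000e-04, -2.3425e+00]), 'wrist_force': array([-0.0475,  0.862 , -0.5941]), 'wrist_torque': array([0.1066, 0.0148, 0.0142]), 'width': np.float64(0.0459)}
```

View pics/crop6.png

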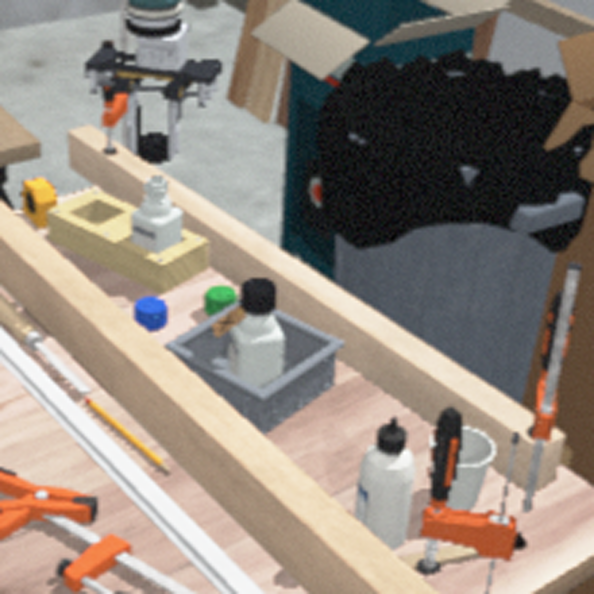

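The cap is held at crop (152,147), clear above the open neck at (157,185). Both bottles are upright and the bystanders have not moved.

```bash
python3 -c "
from bench import robot
print(robot.close_job())"
```

```text
the job is handed in; nothing more can be done
None
```

The job is handed in at about 16 s of the 58 s allowed: the tagged bottle stands upright in the reject bin, and the good bottle is open in its pocket with its cap held about 35 mm above the mouth.

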